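# Sort the whiteboard things after the course

### The arm

A 7-joint arm with a two-finger parallel gripper is mounted at the origin on the work surface. World frame = base frame: x ahead of the robot, y to its left, z up, the work surface at z = 0. Lengths are in m, angles in degrees, forces in N, time in s.
With the tool pointing down it reaches from about 0.35 to 0.775 m from the base axis. Payload 3.1 kg.
Tool frame: the origin (TCP) lies on the centre line of the jaws, within the pads' length; the fingertips stand 17 mm ahead of it and the grasp point (between the pads) lies 2 mm behind it (robot.tip_reach is the distance from the TCP to the fingertips, in m); z points along the fingers, y is the direction in which the jaws open and shut (so a half turn about z gives the same grasp; the last joint's range is limited). The gripper opens to 85 mm and grips with 20 to 120 N. Pads are 22 mm wide; open, the fingers measure 114 mm over their backs; the gripper's body (76 mm by 85 mm) begins 54 mm behind the grasp point. The pads swing forward as they close: fully open they stand 13 mm farther back than shut.
Start: joints at [70.72, 17.813, 0.802, 86.603, -0.252, 75.585, -1.558], TCP at [0.16, -0.526, 0.248] pointing down, gripper open.
Joint ranges: [-154.91, 154.91], [-16.99, 109.72], [-72.82, 74.43], [7.12, 147.25], [-82.49, 262.49], [11.32, 116.49], [-174.64, 174.64]. Speed limits (degrees/s): [159.86, 159.86, 180, 180, 180, 180, 180].

### API

Orientations are given as [roll, pitch, yaw] about the fixed x, y, z axes, in that order (R = Rz(yaw) Ry(pitch) Rx(roll)).
In Python, from station import robot, fingers, vision, workorder, recognise gives the robot as it stands. Calls block until the motion is done:
- robot.move_to(position, orientation): joint-space move of the TCP to a pose.
- robot.line_to(position, orientation=None, velocity=0.15, f_stop=None): straight line of the TCP; orientation=None keeps the orientation; velocity is the mean speed in m/s. With f_stop (N) it stops when the force on the tool has changed by that much, and returns True; else False.
- robot.move_j(angles): joint-space move.
- fingers.gripper_to(opening, force=None): opening from 0.0 (shut) to 1.0 (fully open); force is the grip in N (None keeps the last); returns when the fingers have stopped.
- robot.pause(seconds).
- robot.inverse_kinematics(position, orientation): joint angles nearest the present ones, or None.
- vision.grab_frame(name): name is "scene" or "top" or "wrist"; returns the picture (480x640x3 uint8, red, green, blue); there is no depth.
- vision.calibration(name): a dict with "mtx" (3x3 intrinsics, pixels), "k1" (the pictures are not rectified: a ray, as slopes to the right and down, at radius r is drawn at 1 + k1 r^2 times it, then the intrinsics apply), "extrinsics" (4x4, takes a point from world to camera coordinates); the wrist camera has in their place "T_tool_cam" (4x4, takes a point from camera to tool coordinates, whose origin is the TCP and whose axes are the flange's). Camera axes: x right, y up, looking along -z (the intrinsics and any distortion apply to the point x, -y, -z); pixel columns grow to the right and rows downward; lengths in m; the calibration is good to about 2 mm. A picture is of the moment at which its call begins: read the wrist's pose just before it. calibration takes no time and is no camera call.
A pose or a line that the arm cannot do raises robot.PlanningError and nothing moves.
- workorder.close_job(): hands the job in, once; it reports no verdict.
Trained networks look in the newest picture that a camera, given by its name, has taken for a name from the list of things; names that differ only in an ending like _2 or _b are one class to them, and where a whole thing is asked for, a point or a joint stands for the part that bears it (a point fixed in the world has none). Each returns a list of dicts, best first, with "p" (0 to 1); they miss things now and then, are a little off and sometimes report something else, mostly with a low value. They report only what shows in the picture. A call takes as long as a camera call. They do not tell look-alikes from the thing itself.
- recognise(label, camera): "rect" ([centre column, centre row, width, height] in pixels, round what is visible of it).
Readings, each from a call of its own:
- robot.current_time_s(): time.
- robot.current_joint_positions(): joint angles.
- robot.current_dq(): joint speeds.
- robot.current_joint_torque(): joint torques, N m.
- robot.current_tool_pos(): TCP position.
- robot.current_eef_rot(): TCP orientation.
- robot.current_contact_force(): force on the tool from outside, world axes, zero at the start.
- robot.current_torque(): the same for the moment, N m.
- robot.current_finger_gap(): opening from 0.0 (shut) to 1.0 (fully open).
Only numpy, scipy, OpenCV 4.12 (cv2) and the standard library are available. Lean on these libraries where they do the work, as an engineer would, in place of code of your own. Each camera call takes 0.05 s, during which the arm holds its last target. There are 200 camera calls.

### The job

The course is over: sort the things on the table into their trays, the two whiteboard pens in the blue tray, the two highlighters in the yellow tray and the eraser in the grey tray, felt side down. Lay each one flat on the floor of its tray, lengthwise and not on top of another, setting it down rather than dropping it. Leave the cup and the tablet where they are.

Things in the scene. Friction and masses are not known exactly. Their poses are not given: they have to be found in the camera images.
- black_pen_center (a point): Black-capped whiteboard pen lying flat: white eight-sided barrel (does not roll), black cap covering the +x 44 mm, black stripe on the barrel. 124 mm long along x (128 mm with the caps' small end plugs), 18 mm across flats in y and z, about 28 g. Point: its centre, 9 mm above its underside. Belongs in the blue tray.
- red_pen_center (a point): Red-capped whiteboard pen lying flat: white eight-sided barrel (does not roll), red cap covering the +x 44 mm, red stripe on the barrel. 124 mm long along x (128 mm with the caps' small end plugs), 18 mm across flats in y and z, about 28 g. Point: its centre, 9 mm above its underside. Belongs in the blue tray.
- orange_highlighter_center (a point): Orange highlighter lying flat: chunky box-shaped body with a darker orange cap at +x and a black sleeve mark on top. 108 mm long along x, 26 mm wide along y, 16 mm high along z, about 22 g. Point: its centre, 8 mm above its underside. Belongs in the yellow tray.
- green_highlighter_center (a point): Green highlighter lying flat: chunky box-shaped body with a darker green cap at +x and a black sleeve mark on top. 108 mm long along x, 26 mm wide along y, 16 mm high along z, about 22 g. Point: its centre, 8 mm above its underside. Belongs in the yellow tray.
- eraser_center (a point): Whiteboard eraser lying felt side down: dark teal moulded back on a grey felt pad. 110 mm long along x, 52 mm wide along y, 36 mm high along z, about 60 g: felt 0 to 12 mm (50 mm wide), back 12 to 30 mm (52 mm wide), raised ridge on top 30 to 36 mm (90 x 36 mm). Point: its centre, 18 mm above its underside. Belongs in the grey tray.
- blue_tray_floor (a point): Blue desk tray, open-topped, fixed in place. Outside 158 (x) x 136 (y) x 24 mm high, walls and floor 4 mm thick, so inside 150 x 128 x 20 mm deep. This point is the centre of the inner floor, 4 mm above the table; x runs along the 150 mm length, y across, z up. For the whiteboard pens.
- yellow_tray_floor (a point): Yellow desk tray, open-topped, fixed in place. Outside 158 (x) x 136 (y) x 24 mm high, walls and floor 4 mm thick, so inside 150 x 128 x 20 mm deep. This point is the centre of the inner floor, 4 mm above the table; x runs along the 150 mm length, y across, z up. For the highlighters.
- grey_tray_floor (a point): Dark grey desk tray, open-topped, fixed in place. Outside 158 (x) x 136 (y) x 24 mm high, walls and floor 4 mm thick, so inside 150 x 128 x 20 mm deep. This point is the centre of the inner floor, 4 mm above the table; x runs along the 150 mm length, y across, z up. For the eraser.
- cup_center (a point): White drinking cup, upright and open, 72 mm across the rim, 85 mm high, standing among the things to be sorted. Light and loose. Point: its centre, 42.5 mm above the table. To be left where it is.
- tablet_center (a point): White tablet computer with a dark screen, lying flat at the left of the work, 175 (x) x 250 (y) x 8 mm, loose. Point: its centre, 4 mm above the table. To be left where it is.
Not all that is in view belongs to the job. Leave any pink look-alike of the part that bears black_pen_center alone.

How it is judged (in metres and radians):
At the end, for the whole second after the job is handed in: Both pens in the blue tray, both highlighters in the yellow tray and the eraser, felt side down, in the grey tray: each wholly between the tray walls, resting flat on the tray floor (centre within about 4 mm of its lying height), lengthwise to within 20 degrees, released and at rest (x of black_pen_center in the frame of blue_tray_floor between -0.022 and 0.022 m and y of black_pen_center in the frame of blue_tray_floor between -0.062 and 0.062 m and z of black_pen_center in the frame of blue_tray_floor between 0.004 and 0.013 m and angle between the x axis of each of black_pen_center, red_pen_center and the x axis of blue_tray_floor, either way round below 0.35 rad and linear speed of each of black_pen, red_pen, orange_highlighter, green_highlighter, eraser below 0.02 m/s and x of red_pen_center in the frame of blue_tray_floor between -0.022 and 0.022 m and y of red_pen_center in the frame of blue_tray_floor between -0.062 and 0.062 m and z of red_pen_center in the frame of blue_tray_floor between 0.004 and 0.013 m and x of orange_highlighter_center in the frame of yellow_tray_floor between -0.03 and 0.03 m and y of orange_highlighter_center in the frame of yellow_tray_floor between -0.06 and 0.06 m and z of orange_highlighter_center in the frame of yellow_tray_floor between 0.003 and 0.012 m and angle between the x axis of each of orange_highlighter_center, green_highlighter_center and the x axis of yellow_tray_floor, either way round below 0.35 rad and x of green_highlighter_center in the frame of yellow_tray_floor between -0.03 and 0.03 m and y of green_highlighter_center in the frame of yellow_tray_floor between -0.06 and 0.06 m and z of green_highlighter_center in the frame of yellow_tray_floor between 0.003 and 0.012 m and x of eraser_center in the frame of grey_tray_floor between -0.028 and 0.028 m and y of eraser_center in the frame of grey_tray_floor between -0.042 and 0.042 m and z of eraser_center in the frame of grey_tray_floor between 0.012 and 0.023 m and angle between the x axis of eraser_center and the x axis of grey_tray_floor, either way round below 0.35 rad and angle between eraser_center's own z axis and vertical below 0.2 rad); the robot touches nothing.
It fails at once if the cup is shifted by more than 20 mm or knocked over (distance of cup_center from where it was at the start of the episode above 0.02 m or angle between cup_center's own z axis and vertical above 0.4 rad).
It fails at once if the tablet is shifted by more than 20 mm (distance of tablet_center from where it was at the start of the episode above 0.02 m).
It fails at once if a thing is dropped from more than about 25 mm or thrown (moves faster than 0.7 m/s while not held) ((contact force between the fingers and black_pen below 0.05 N and linear speed of black_pen above 0.7 m/s) or (contact force between the fingers and red_pen below 0.05 N and linear speed of red_pen above 0.7 m/s) or (contact force between the fingers and orange_highlighter below 0.05 N and linear speed of orange_highlighter above 0.7 m/s) or (contact force between the fingers and green_highlighter below 0.05 N and linear speed of green_highlighter above 0.7 m/s) or (contact force between the fingers and eraser below 0.05 N and linear speed of eraser above 0.7 m/s)).
It also fails if it takes over 118 s, if anything falls off the work surface, if the arm or the gripper's body presses on something with over 40 N, if the wrist force passes 120 N, or if a joint passes its speed limit or range.

## Working session

There is one attempt and no reset: what is moved stays moved. The work goes in short steps, each a Python script; the robot and the scene stay as the last script left them, time stands still between calls to the robot, and variables do not carry over. Pictures are saved under pics/ and viewed, about 12 in all and at most 16, crops included, and the job is handed in when it is done.

```bash
ls; mkdir -p pics; python3 - <<'E'
from station import robot, fingers, vision, workorder, recognise
import cv2
for n in("top","scene"):
    f=vision.grab_frame(n); cv2.imwrite(f"pics/{n}0.png",f[:,:,::-1])
    c=vision.calibration(n); print(n,c)
    if n=="top":
        for l in "black_pen_center red_pen_center orange_highlighter_center green_highlighter_center eraser_center blue_tray_floor cup_center tablet_center".split():
            print(l,[(round(d["p"],2),[round(float(v)) for v in d["rect"]]) for d in recognise(l,n)])
print(vision.calibration("wrist"),robot.current_eef_rot(),robot.current_time_s())
E
```

```text
pics
top {'mtx': array([[596.64432369,   0.        , 318.5856875 ],
       [  0.        , 596.64432369, 245.94042023],
       [  0.        ,   0.        ,   1.        ]]), 'k1': -0.061027721258673624, 'extrinsics': array([[ 1.35009842e-03, -9.99932911e-01, -1.15044167e-02,
         1.35291857e-01],
       [ 9.92576488e-01, -5.91182455e-05,  1.21622006e-01,
        -5.65829144e-01],
       [-1.21614526e-01, -1.15832152e-02,  9.92509817e-01,
        -1.59573342e+00],
       [ 0.00000000e+00,  0.00000000e+00,  0.00000000e+00,
         1.00000000e+00]])}
black_pen_center [(0.86, [256, 296, 13, 50]), (0.62, [226, 203, 38, 33]), (0.43, [477, 288, 11, 47])]
red_pen_center [(0.79, [480, 289, 16, 46]), (0.73, [168, 272, 93, 72])]
orange_highlighter_center [(0.58, [436, 291, 20, 38])]
green_highlighter_center [(0.59, [345, 289, 21, 37])]
eraser_center [(0.43, [346, 289, 23, 40])]
blue_tray_floor [(0.92, [298, 213, 51, 60])]
cup_center [(0.88, [401, 287, 30, 26])]
tablet_center [(0.9, [170, 270, 92, 71])]
scene {'mtx': array([[568.9410471 ,   0.        , 323.94817942],
       [  0.        , 568
[... 363 characters left out ...]
861056e+00],
       [ 0.00000000e+00,  0.00000000e+00,  0.00000000e+00,
         1.00000000e+00]])}
{'mtx': array([[336.61090364,   0.        , 318.33798928],
       [  0.        , 336.61090364, 232.75324794],
       [  0.        ,   0.        ,   1.        ]]), 'k1': -0.04286519083219817, 'T_tool_cam': array([[ 1.31947317e-04,  9.60258533e-01,  2.79112043e-01,
         7.19854249e-02],
       [ 9.99999977e-01, -8.01472313e-05, -1.97000642e-04,
         1.67814795e-04],
       [-1.66801490e-04,  2.79112062e-01, -9.60258522e-01,
        -1.25624233e-01],
       [ 0.00000000e+00,  0.00000000e+00,  0.00000000e+00,
         1.00000000e+00]])} [-1.79996773e+02  3.05059484e-04  1.68956770e+01] 0.5
```

```bash
python3 - <<'E'
import cv2
f=cv2.imread("pics/top0.png")[130:380,90:560]; cv2.imwrite("pics/top0c.png",cv2.resize(f,None,fx=1.7,fy=1.7,interpolation=cv2.INTER_CUBIC))
E
```

```text
(no output)
```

View pics/top0c.png

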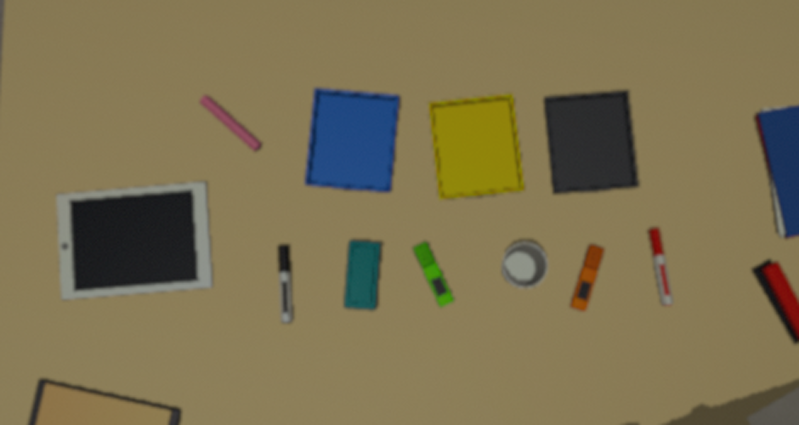

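View pics/scene0.png

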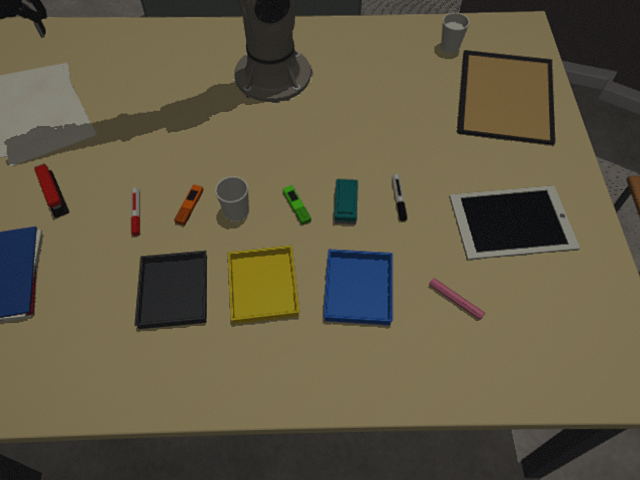

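The top picture shows the black pen at (256,296), eraser (303,291), green highlighter (345,289), cup (399,287), orange highlighter (436,291) and red pen (478,288). The trays are blue (298,213), yellow (370,216) and grey (437,214). Possible mix-ups are the pink pen at (226,203) for the black pen, the red stapler (552,305) for the red pen, and a second cup near the base. I choose the uncoloured black/white and red/white pens in the row.

```bash
cat > h.py <<'E'
from station import robot, fingers, vision, workorder, recognise
import cv2, numpy as np
from scipy.spatial.transform import Rotation as R
F=np.diag([1.,-1,-1])
def cam(name):
    """K, k1, camera rotation to world (CV axes), camera origin"""
    c=vision.calibration(name)
    if name=="wrist":
        T=np.eye(4); T[:3,:3]=R.from_euler("xyz",robot.current_eef_rot(),degrees=True).as_matrix()
        T[:3,3]=robot.current_tool_pos(); M=T@c["T_tool_cam"]
    else: M=np.linalg.inv(c["extrinsics"])
    return c["mtx"],c["k1"],M[:3,:3]@F,M[:3,3]
def to_world(C,px,z):
    K,k,A,o=C
    u=cv2.undistortPoints(np.float64(px).reshape(-1,1,2),K,np.array([k,0,0,0.]))[:,0]
    d=np.c_[u,np.ones(len(u))]@A.T
    return (o+d*((z-o[2])/d[:,2:]))[:,:2]
def to_px(C,p):
    K,k,A,o=C
    return cv2.projectPoints(np.float64([A.T@(np.float64(p)-o)]),np.zeros(3),np.zeros(3),K,np.array([k,0,0,0.]))[0].ravel()
def measure(img,C,p,z,rad,name=None,th=0.045):
    """oriented rectangle of the blob nearest p (world xy): xy, yaw deg of long side in (-90,90], size"""
    f=cv2.GaussianBlur(img,(3,3),0).astype(float)+3; ch=f/f.sum(2,keepdims=True)
    c=to_px(C,[*p,z]); e=np.linalg.norm(to_px(C,[p[0],p[1]+rad,z])-c)
    ref=np.median(ch[150:400].reshape(-1,3),0)
    m=(np.linalg.norm(ch-ref,axis=2)>th).astype(np.uint8)
    roi=np.zeros_like(m); cv2.circle(roi,tuple(int(v) for v in c),int(e),1,-1); m&=roi
    m=cv2.morphologyEx(m,cv2.MORPH_CLOSE,np.ones((5,5)))
    cs=cv2.findContours(m,cv2.RETR_EXTERNAL,cv2.CHAIN_APPROX_NONE)[0]
    k=max(cs,key=cv2.contourArea)
    w=to_world(C,k[:,0],z)
    (x,y),(a,b),t=cv2.minAreaRect((w*1000).astype(np.float32))
    if a<b: a,b,t=b,a,t+90
    t=(t+90)%180-90
    if name:
        o=img[:,:,::-1].copy(); cv2.drawContours(o,[k],-1,(255,0,255),1)
        x0,y0=[max(0,int(v-e)) for v in c]; cv2.imwrite(f"pics/{name}.png",cv2.resize(o[y0:y0+int(2*e),x0:x0+int(2*e)],(260,260)))
    return np.array([x,y])/1000,t,(a,b)
E
python3 - <<'E'
from h import *
import json
img=cv2.imread("pics/top0.png")[:,:,::-1]; C=cam("top"); S={}
for n,px,z,rad in [("black",(256,296),.012,.09),("eraser",(303,291),.03,.08),("green",(345,289),.012,.08),("orange",(436,291),.012,.075),("red",(478,288),.012,.085),("blue",(298,213),.02,.115),("yellow",(370,216),.02,.11),("grey",(437,214),.02,.11),("cup",(401,287),.04,.06)]:
    p=to_world(C,[px],z)[0]; xy,t,s=measure(img,C,p,z,rad,"m_"+n)
    S[n]=[*map(float,xy),float(t)]; print(n,p.round(3),xy.round(3),round(t,1),np.round(s))
json.dump(S,open("s.json","w"))
cv2.imwrite("pics/mont.png",np.hstack([cv2.imread(f"pics/m_{n}.png") for n in("black","grey","yellow")]))
E
```

```text
black [0.43  0.308] [0.427 0.305] 3.5 [121.  18.]
eraser [0.443 0.178] [0.442 0.179] -4.3 [112.  54.]
green [0.449 0.063] [0.444 0.065] 24.9 [110.  30.]
orange [ 0.444 -0.187] [ 0.438 -0.184] -18.5 [110.  30.]
red [ 0.452 -0.303] [ 0.458 -0.304] 9.7 [126.  21.]
blue [0.66  0.193] [0.663 0.197] -5.2 [169. 146.]
yellow [ 0.651 -0.007] [ 0.653 -0.006] 6.1 [167. 144.]
grey [ 0.657 -0.193] [ 0.66  -0.194] 4.6 [158. 136.]
cup [ 0.453 -0.087] [ 0.458 -0.079] -0.6 [73. 70.]
```

View pics/mont.png

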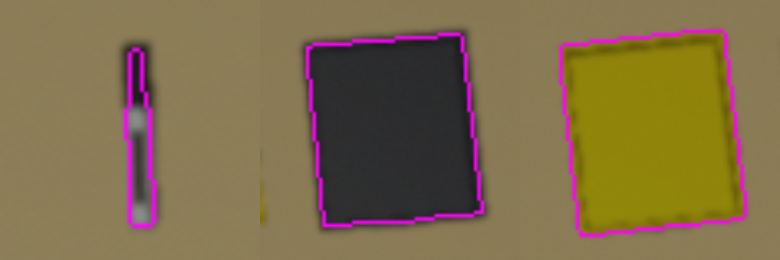

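The masks sit well on the black pen, grey tray and yellow tray, and the black pen is black and white rather than pink. Next I take a wrist close-up over it.

```bash
python3 - <<'E'
from h import *
import json
S=json.load(open("s.json")); x,y,t=S["black"]
robot.move_to([x,y,.2],[180,0,t])
C=cam("wrist"); f=vision.grab_frame("wrist"); xy,t2,s=measure(f,C,(x,y),.012,.1,"w_black")
print(xy,t2,s,to_px(C,[x,y,.012]),robot.current_time_s(),robot.current_finger_gap(),robot.current_joint_positions())
cv2.imwrite("pics/w_blackfull.png",f[:,:,::-1])
E
```

```text
[0.43024863 0.3078522 ] 3.5991294384002686 (127.4737319946289, 17.433439254760742) [317.17162649 214.2967438 ] 3.6167 0.9952106469466478 [ -46.2460561    16.72699717   11.36680257   95.3953958    -3.47675798
   68.21547834 -120.67685814]
```

View pics/w_blackfull.png

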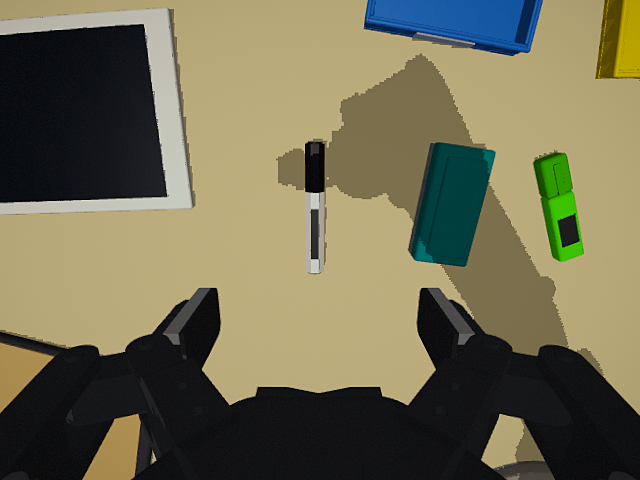

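View pics/w_black.png

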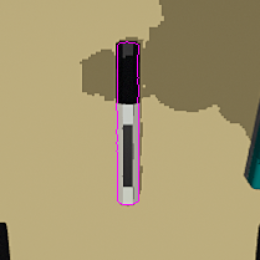

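The wrist view shows the black-capped white pen at (315,207) with a tight mask of 127 x 17 mm, so the measuring works. Now I pick and place it.

```bash
cat >> h.py <<'E'
import json
W={"black":18,"red":18,"green":26,"orange":26,"eraser":52}
def look(n):
    S=json.load(open("s.json")); x,y,t=S[n]; z=.03 if n=="eraser" else .012
    robot.move_to([x,y,.2],[180,0,t]); C=cam("wrist"); f=vision.grab_frame("wrist")
    xy,t2,s=measure(f,C,(x,y),z,.08 if n=="eraser" else .075,"w_"+n)
    print(n,"was",np.round([x,y,t],3),"now",xy.round(3),round(t2,1),np.round(s)); return xy,t2,s
def pick(n,xy,t,z=.020):
    g=min(1,(W[n]+22)/85)
    fingers.gripper_to(g,30)
    robot.move_to([*xy,.10],[180,0,t]); robot.line_to([*xy,z],velocity=.1)
    fingers.gripper_to(0,30); print("gap mm",85*robot.current_finger_gap(),"tip",robot.tip_reach)
    robot.line_to([*xy,.16],velocity=.2); print("held gap",85*robot.current_finger_gap())
def place(n,tray,dx,dy,z=.020):
    S=json.load(open("s.json")); x,y,t=S[tray]; a=np.radians(t)
    p=[x+dx*np.cos(a)-dy*np.sin(a),y+dx*np.sin(a)+dy*np.cos(a)]
    robot.move_to([*p,.16],[180,0,t]); robot.line_to([*p,.05],velocity=.2)
    hit=robot.line_to([*p,z+.0045],velocity=.04,f_stop=6)
    print("hit",hit,"z",robot.current_tool_pos()[2],"gap",85*robot.current_finger_gap())
    fingers.gripper_to((W[n]+9)/85); robot.line_to([*p,.16],velocity=.2)
    print("t",robot.current_time_s())
E
python3 - <<'E'
from h import *
pick("black",[.4303,.3079],3.6)
place("black","blue",0,.027)
xy,t,s=look("red")
E
```

```text
gap mm 16.960603872402878 tip 0.017
held gap 16.961980503841122
hit True z 0.02501931054260825 gap 17.315678770170138
t 10.1083
red was [ 0.458 -0.304  9.679] now [ 0.458 -0.301] 8.6 [129.  19.]
```

```bash
python3 - <<'E'
from h import *
pick("red",[.458,-.301],8.6)
place("red","blue",0,-.027)
cv2.imwrite("pics/t_blue.png",vision.grab_frame("wrist")[:,:,::-1])
xy,t,s=look("green")
E
```

```text
gap mm 16.735085837770715 tip 0.017
held gap 16.85631156489651
hit True z 0.024985192929930868 gap 17.235488011142383
t 19.3417
green was [ 0.444  0.065 24.928] now [0.447 0.067] 24.3 [109.  27.]
```

View pics/t_blue.png

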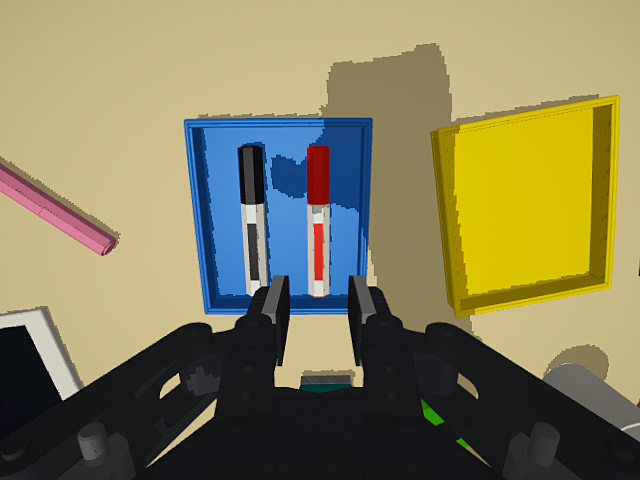

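View pics/w_green.png

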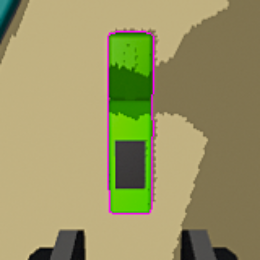

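Both pens lie flat and lengthwise in the blue tray, black at (252,220) and red at (318,220), clear of the walls. The green mask is tight. Next are the highlighters.

```bash
python3 - <<'E'
from h import *
pick("green",[.446,.066],24.5)
place("green","yellow",0,.027)
xy,t,s=look("orange")
assert abs(s[0]-108)<6 and abs(s[1]-26)<5
pick("orange",xy,t)
place("orange","yellow",0,-.027)
cv2.imwrite("pics/t_yellow.png",vision.grab_frame("wrist")[:,:,::-1])
xy,t,s=look("eraser")
E
```

```text
gap mm 25.303965130867923 tip 0.017
held gap 25.168415369291402
hit True z 0.024950593393089367 gap 25.193478530481805
t 26.5667
orange was [  0.438  -0.184 -18.528] now [ 0.441 -0.182] -18.3 [109.  27.]
gap mm 24.614244396783405 tip 0.017
held gap 25.1043880517848
hit True z 0.02493222343617963 gap 24.957564162547555
t 34.0667
eraser was [ 0.442  0.179 -4.263] now [0.445 0.182] -4.1 [108.  52.]
```

View pics/t_yellow.png

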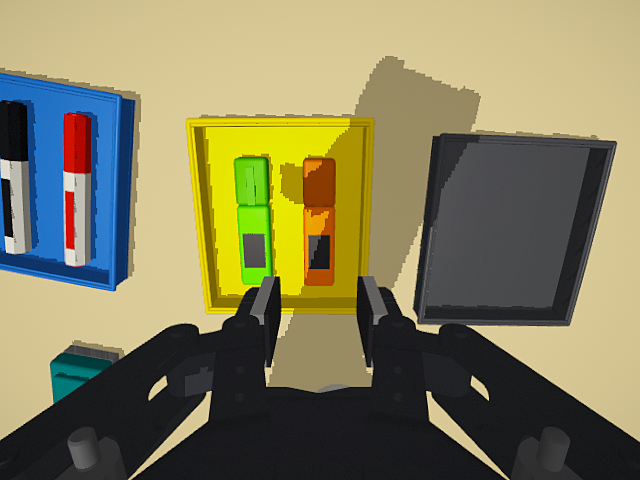

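View pics/w_eraser.png

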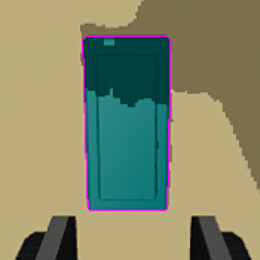

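Both highlighters lie flat, green at (253,220) and orange at (319,222). The eraser mask is tight, so the eraser goes next.

```bash
python3 - <<'E'
from h import *
pick("eraser",[.444,.181],-4.1,.022)
place("eraser","grey",0,0,.022)
cv2.imwrite("pics/t_grey.png",vision.grab_frame("wrist")[:,:,::-1])
robot.move_to([.5,-.19,.25],[180,0,0])
f=vision.grab_frame("scene"); cv2.imwrite("pics/scene_end.png",f[:,:,::-1])
robot.move_to([.42,-.42,.25],[180,0,0])
f=vision.grab_frame("top"); cv2.imwrite("pics/top_end.png",cv2.resize(f[130:380,90:560,::-1],None,fx=1.7,fy=1.7))
C=cam("top"); S=json.load(open("s.json"))
for n,z,r in(("cup",.04,.06),): print(n,S[n],measure(f,C,S[n][:2],z,r))
print(robot.current_time_s())
E
```

```text
gap mm 51.10915028970873 tip 0.017
held gap 51.40428052910312
hit True z 0.026915528749979246 gap 51.06089878342013
t 42.3083
cup [0.457532958984375, -0.07928099822998047, -0.6450271606445312] (array([ 0.45753296, -0.079281  ]), -0.6450271606445312, (73.16925048828125, 70.39460754394531))
44.175
```

View pics/t_grey.png

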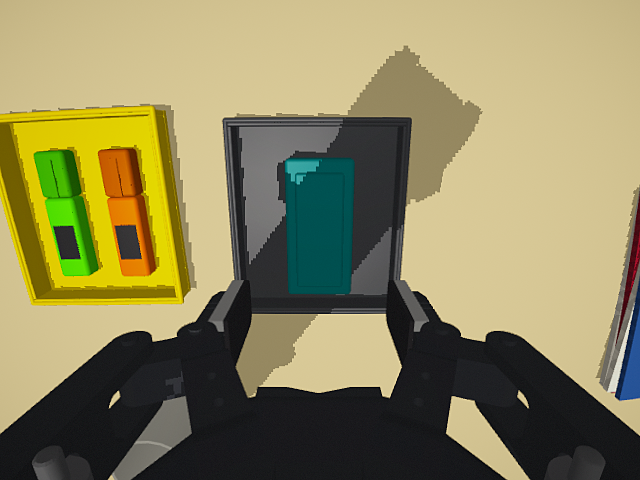

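View pics/top_end.png

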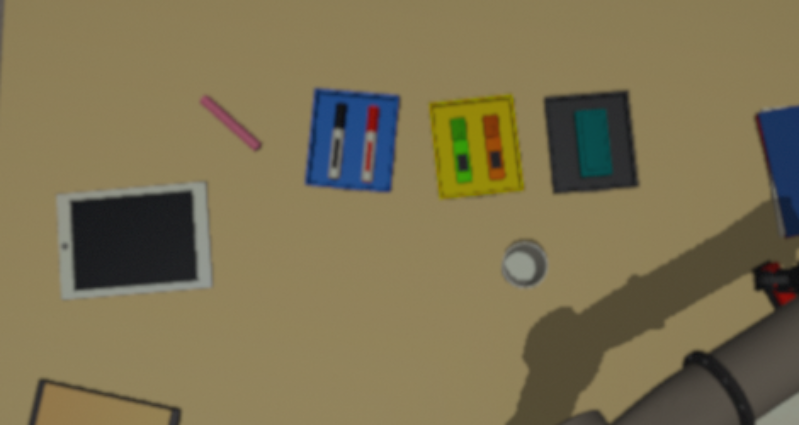

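The eraser lies felt side down near the middle of the grey tray. All five things are placed, and the cup and tablet have not moved. I hand the job in.

```bash
python3 -c "
from h import *
print(robot.current_contact_force()); workorder.close_job()"
```

```text
[-0.19200719  0.80259286 -0.38443165]
the job is handed in; nothing more can be done
```

All five things are in their trays and the job is handed in, at about 44 s on the robot's clock. The two pens are in the blue tray, the two highlighters in the yellow tray and the eraser, felt side down, in the grey tray.

- **Placing:** Each thing was set down until it touched the tray floor, about 4.9 mm above the height it was gripped at on the table, and then released.
- **Position:** The last wrist and top pictures show every thing flat, lengthwise and clear of the walls and of each other. I judged this by eye and did not measure final positions.
- **Cup and tablet:** The cup measured in exactly the same place as at the start. The tablet and the pink look-alike pen look unmoved in the pictures.
- **Robot:** It was clear of everything, with about 1 N on the tool. No check failed or disagreed.

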